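# Line up a glaze line blend in the tile stand

## Task

Four blue test tiles, the blends between a white glaze and a navy glaze, have come out of the kiln; the white tile and the navy tile already stand in the end bays of the wooden tile stand. Stand the four blends upright in the empty bays between them, one to a bay, so that the shade deepens step by step from the white tile to the navy one; each sits flat on the floor of its bay with its broad face along the stand, like the end tiles. Leave the end tiles, the squeeze bottle, the tape and the water pot where they are.

Things in the scene. Friction and masses are not known exactly. Their poses are not given: they have to be found in the camera images.
- tile_pale_center (a point): fired test tile like an upside-down T, glaze pale sky blue, the palest of the four loose tiles. 80 mm tall; blade 38 mm wide (y), 12 mm thick (x), pinch it across the thickness; bare cream foot 34 (x) x 38 (y) x 7 mm high; 85 g. The point is its middle, 40 mm above the underside; z up; same after a half turn. Loose; first step after white.
- tile_light_center (a point): fired test tile like an upside-down T, glaze light blue, second palest of the four. 80 mm tall; blade 38 mm wide (y), 12 mm thick (x), pinch it across the thickness; bare cream foot 34 (x) x 38 (y) x 7 mm high; 85 g. The point is its middle, 40 mm above the underside; z up; same after a half turn. Loose; second step after white.
- tile_mid_center (a point): fired test tile like an upside-down T, glaze strong mid blue, second darkest of the four. 80 mm tall; blade 38 mm wide (y), 12 mm thick (x), pinch it across the thickness; bare cream foot 34 (x) x 38 (y) x 7 mm high; 85 g. The point is its middle, 40 mm above the underside; z up; same after a half turn. Loose; third step after white.
- tile_deep_center (a point): fired test tile like an upside-down T, glaze deep dark blue, darkest of the four, yet bluer than the navy end tile. 80 mm tall; blade 38 mm wide (y), 12 mm thick (x), pinch it across the thickness; bare cream foot 34 (x) x 38 (y) x 7 mm high; 85 g. The point is its middle, 40 mm above the underside; z up; same after a half turn. Loose; fourth step, next to navy.
- end_white_center (a point): fired test tile like an upside-down T, glaze white. 80 mm tall; blade 38 mm wide (y), 12 mm thick (x), pinch it across the thickness; bare cream foot 34 (x) x 38 (y) x 7 mm high; 85 g. The point is its middle, 40 mm above the underside; z up; same after a half turn. Already in one end bay of the stand (which one varies); it stays.
- end_navy_center (a point): fired test tile like an upside-down T, glaze blackish navy, almost black. 80 mm tall; blade 38 mm wide (y), 12 mm thick (x), pinch it across the thickness; bare cream foot 34 (x) x 38 (y) x 7 mm high; 85 g. The point is its middle, 40 mm above the underside; z up; same after a half turn. Already in the other end bay; it stays.
- tile_stand: low fixed wooden stand, 356 mm long (y) x 62 mm (x); origin: middle of its underside. Six bays in a row at x = 0, y = -145, -87, -29, 29, 87, 145 mm, each 50 (x) x 54 mm (y); floor 11 mm above the origin, lips and 4 mm fillets between bays 19 mm. End bays hold white and navy, the middle four are empty. A tile in its bay has its x along the stand's x, its middle 51 mm above the origin.
- slip_bottle: white squeeze bottle with a red nozzle, 41 mm across, 112 mm tall, upright on the right in front; origin at the centre of its underside. Bystander, leave it alone.
- masking_tape: roll of tan masking tape lying flat, 96 mm across, 25 mm high, left of the loose tiles; origin at the centre of its underside. Bystander, leave it alone.
- water_pot: cream speckled water pot, 68 mm across, 63 mm tall, far left; origin at the centre of its underside. Bystander, leave it alone.
Things that resemble listed ones, but are neither listed nor needed, are in the scene too. Leave any yellow look-alike of the part that bears end_white_center alone.

How it is judged (in metres and radians):
At the end, for the whole second after the job is handed in: From white to navy the bays hold the palest, second palest, second darkest, darkest blue tile: each within 11 mm of its bay's middle (x, y), on the floor within 4 mm, upright within 0.12 rad, square within 0.26 rad, released, at rest; end tiles upright, within 20 mm of their start (((y of end_white_center in the frame of tile_stand above 0.1 m and y of tile_pale_center in the frame of tile_stand between 0.076 and 0.098 m and y of tile_light_center in the frame of tile_stand between 0.018 and 0.04 m and y of tile_mid_center in the frame of tile_stand between -0.04 and -0.018 m and y of tile_deep_center in the frame of tile_stand between -0.098 and -0.076 m) or (y of end_white_center in the frame of tile_stand below -0.1 m and y of tile_pale_center in the frame of tile_stand between -0.098 and -0.076 m and y of tile_light_center in the frame of tile_stand between -0.04 and -0.018 m and y of tile_mid_center in the frame of tile_stand between 0.018 and 0.04 m and y of tile_deep_center in the frame of tile_stand between 0.076 and 0.098 m)) and x of tile_pale_center in the frame of tile_stand between -0.011 and 0.011 m and z of tile_pale_center in the frame of tile_stand between 0.047 and 0.055 m and angle between each of tile_pale_center, tile_light_center, tile_mid_center, tile_deep_center, end_white_center, end_navy_center's own z axis and vertical below 0.12 rad and angle between the x axis of each of tile_pale_center, tile_light_center, tile_mid_center, tile_deep_center and the x axis of tile_stand, either way round below 0.26 rad and linear speed of each of tile_pale, tile_light, tile_mid, tile_deep below 0.02 m/s and angular speed of each of tile_pale, tile_light, tile_mid, tile_deep below 0.2 rad/s and x of tile_light_center in the frame of tile_stand between -0.011 and 0.011 m and z of tile_light_center in the frame of tile_stand between 0.047 and 0.055 m and x of tile_mid_center in the frame of tile_stand between -0.011 and 0.011 m and z of tile_mid_center in the frame of tile_stand between 0.047 and 0.055 m and x of tile_deep_center in the frame of tile_stand between -0.011 and 0.011 m and z of tile_deep_center in the frame of tile_stand between 0.047 and 0.055 m and distance of each of end_white_center, end_navy_center from where it was at the start of the episode below 0.02 m); the robot touches nothing.
It fails at once if the white tile leaves its end bay or is knocked over (distance of end_white_center from where it was at the start of the episode above 0.025 m or angle between end_white_center's own z axis and vertical above 0.5 rad).
It fails at once if the blackish navy tile leaves its end bay or is knocked over (distance of end_navy_center from where it was at the start of the episode above 0.025 m or angle between end_navy_center's own z axis and vertical above 0.5 rad).
It fails at once if the white squeeze bottle is pushed away (more than 25 mm) or tipped over (distance of slip_bottle from where it was at the start of the episode above 0.025 m or angle between slip_bottle's own z axis and vertical above 0.5 rad).
It fails at once if the roll of tape is pushed away (more than 25 mm) or tipped over (distance of masking_tape from where it was at the start of the episode above 0.025 m or angle between masking_tape's own z axis and vertical above 0.5 rad).
It fails at once if the water pot is pushed away (more than 25 mm) or tipped over (distance of water_pot from where it was at the start of the episode above 0.025 m or angle between water_pot's own z axis and vertical above 0.5 rad).
It also fails if it takes over 88 s, if anything falls off the work surface, if the arm or the gripper's body presses on something with over 40 N, if the wrist force passes 120 N, or if a joint passes its speed limit or range.

## Robot

A 6-joint arm with a two-finger parallel gripper is mounted at the origin on a cart in front of the work surface, level with it; the furniture and walls round the work are solid. World frame = base frame: x ahead of the robot, y to its left, z up, the work surface at z = 0. Lengths are in m, angles in degrees, forces in N, time in s.
With the tool pointing down it reaches from about 0.3 to 0.75 m from the base axis. Payload 8.5 kg.
Tool frame: the origin (TCP) lies between the finger pads; the fingertips stand env.finger_overhang ahead of it and the grasp point (between the pads) lies 2 mm behind it (env.finger_overhang is the distance from the TCP to the fingertips, in m); z points along the fingers, y is the line along which they close (so a half turn about z gives the same grasp; the last joint's range is limited). The gripper opens to 85 mm and grips with 20 to 120 N. Pads are 22 mm wide; open, the fingers measure 114 mm over their backs; the gripper's body (76 mm by 85 mm) begins 54 mm behind the grasp point. The pads swing forward as they close: fully open they stand 13 mm farther back than shut.
Start: joints at [-87.451, 21.807, 74.336, -0, 83.858, -12.336], TCP at [0.141, -0.532, 0.217] pointing down, gripper open.
Joint ranges: [-178.18, 178.18], [-50.72, 133.34], [12.68, 142.11], [-81.47, 261.47], [9.98, 163.14], [-165.26, 165.26]. Speed limits (degrees/s): [136.94, 136.94, 180, 180, 180, 180].

## Interface

Orientations are given as a 3x3 rotation matrix whose columns are the frame's x, y, z axes.
In Python, from rig import env gives the robot as it stands. The module is installed in compiled form; this text tells all that it offers.
- The arm moves only by the tool jog_arm, never from a script. Its arguments are lists of equal length, an entry for each row: "hand": the finger opening in m, from 0 to 0.0854; "travel": the shift along the world's x, y, z in m, a list of three; "yaw": the turn about the world's z in rad. A call has exactly 5 rows; each row shifts and turns the commanded pose from where the row before left it; what a row does not reach is not made up. A row lasts 1/8 s, in which the tool goes at most 62.5 mm and 10.7 degrees, less where a joint would pass 70% of its speed; a pose out of reach is approached as far as the arm can. A call is refused whole if a number of a shift passes 0.0625 or a number of a turn 0.188, either way. A call with a gripper value outside its range is refused whole. The fingers move at their own pace and stop on an object; "grip_force" is the grip in N (left out, the last holds). Time passes only in rows, so rows that do not move let the fingers close, or fill a call up. It gives the time, the measured TCP pose, the force, the opening and the grip force at its end, in the units of the state.
- env.observe(): the state, without advancing time (a new reading comes with each control period).
- env.get_image(name): name is "scene" or "top" or "wrist"; returns the picture (400x640x3 uint8, red, green, blue); there is no depth.
- env.calibration(name): a dict with "fx", "fy", "cx", "cy" (pixels), "k1" (the pictures are not rectified: a ray, as slopes to the right and down, at radius r is drawn at 1 + k1 r^2 times it, then the intrinsics apply), "position" and "rotation" of the camera in the world; the wrist camera has in their place "hand_eye" (4x4, takes a point from camera to tool coordinates, whose origin is the TCP and whose axes are the flange's). Camera axes: x right, y down, z forward; pixel columns grow to the right and rows downward; lengths in m; the calibration is good to about 2 mm. A picture is of the moment at which its call begins: read the wrist's pose just before it. calibration takes no time and is no camera call.
- env.close_job(): hands the job in; it is judged then, once.
The state is a dict: "time_s": time; "q": joint angles; "qvel": joint speeds; "joint_efforts": joint torques, N m; "position": TCP position; "tool_rot": TCP orientation; "ft_force": force on the tool from outside, world axes, zero at the start; "wrist_torque": the same for the moment, N m; "grip_width": finger opening in m; "gripper_force": force on a finger pad.
Only numpy, scipy, OpenCV 4.12 (cv2) and the standard library are available. Lean on these libraries where they do the work, as an engineer would, in place of code of your own. Each camera call takes 0.05 s, during which the arm holds its last target. There are 200 camera calls.

## Working session

There is one attempt and no reset: what is moved stays moved. The work goes in short steps, Python scripts to look and compute and a tool call to move; the robot and the scene stay as the last step left them, time stands still between calls to the robot, and variables do not carry over. Pictures are saved under pics/ and viewed, at most 14 in all, crops included, and the job is handed in when it is done.

Besides the shell and the picture viewer there is one more tool, called after "Request:" as name(argument=value, ...) on one line, values as JSON. jog_arm: Moves the arm, as the interface text tells. Its arguments: {"type":"object","properties":{"hand":{"type":"array"},"travel":{"type":"array"},"yaw":{"type":"array"},"grip_force":{"type":"number"}},"required":["hand","travel","yaw"]}

```bash
mkdir -p pics; python3 - <<'E'
from rig import env
import cv2,numpy as np
for n in ("scene","top"):
    im=env.get_image(n); cv2.imwrite(f"pics/{n}0.png",im[:,:,::-1])
    c=env.calibration(n); print(n,{k:np.round(v,4).tolist() for k,v in c.items()})
print({k:np.round(v,4).tolist() for k,v in env.calibration("wrist").items()}, env.finger_overhang)
s=env.observe();print(s["tool_rot"],s["time_s"],s["grip_width"])
E
```

```text
scene {'fx': 476.8034, 'fy': 476.8034, 'cx': 325.5836, 'cy': 202.2422, 'k1': 0.0364, 'position': [0.0615, -0.9439, 1.1904], 'rotation': [[0.8727, -0.382, 0.3042], [-0.4883, -0.6813, 0.5453], [-0.0011, -0.6244, -0.7811]]}
top {'fx': 378.1812, 'fy': 378.1812, 'cx': 318.1508, 'cy': 199.6184, 'k1': -0.0694, 'position': [0.42, -0.1368, 1.0939], 'rotation': [[-0.0125, -0.9979, 0.0638], [-0.9996, 0.0108, -0.0275], [0.0268, -0.0642, -0.9976]]}
{'fx': 353.2561, 'fy': 353.2561, 'cx': 313.8178, 'cy': 201.597, 'k1': -0.021, 'hand_eye': [[0.001, -0.959, -0.2834, 0.0714], [1.0, 0.0009, 0.0004, 0.0004], [-0.0001, -0.2834, 0.959, -0.1575], [0.0, 0.0, 0.0, 1.0]]} 0.017
[[ 9.66445425e-01  2.56872030e-01 -2.95594328e-05]
 [ 2.56871855e-01 -9.66444619e-01  1.28421554e-03]
 [ 3.01311499e-04 -1.24871722e-03 -9.99999175e-01]] 0.1 0.08509261597879796
```

View pics/scene0.png

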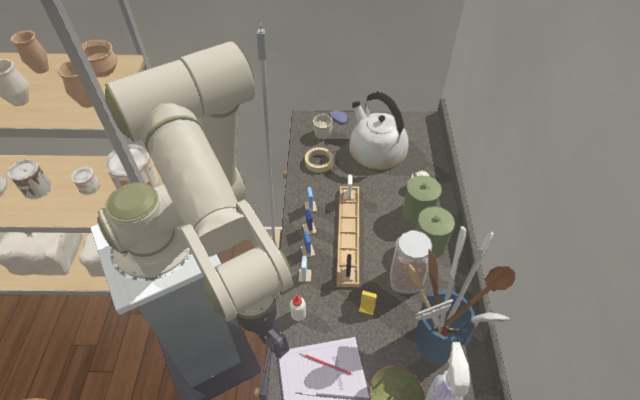

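View pics/top0.png

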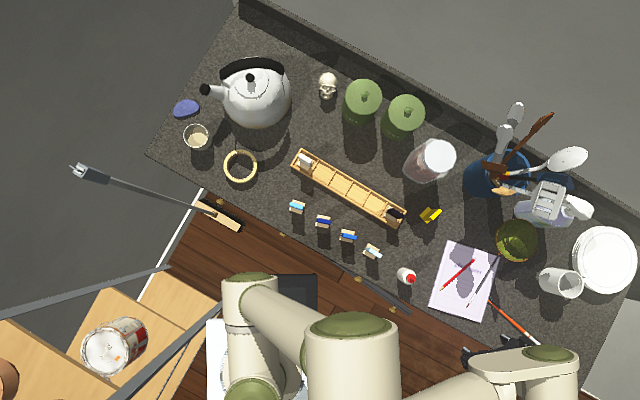

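```bash
cat > h.py <<'E'
import numpy as np,cv2
from rig import env
def cam(n,s=None):
    c=env.calibration(n)
    if n=="wrist":
        H=np.array(c["hand_eye"]);R=np.array(s["tool_rot"]);return c,R@H[:3,:3],R@H[:3,3]+s["position"]
    return c,np.array(c["rotation"]),np.array(c["position"])
def ray(C,p):
    c,R,t=C; K=np.array([[c["fx"],0,c["cx"]],[0,c["fy"],c["cy"]],[0,0,1.]])
    # drawn = u*(1+k1 r^2), r undistorted: OpenCV model
    u=cv2.undistortPoints(np.array(p,float).reshape(-1,1,2),K,np.array([c["k1"],0,0,0.])).reshape(-1,2)
    return np.c_[u,np.ones(len(u))]@R.T,t
def onz(C,p,z):
    d,t=ray(C,p); return t+d*((z-t[2])/d[:,2])[:,None]
def tri(C1,p1,C2,p2):
    d1,t1=ray(C1,[p1]);d2,t2=ray(C2,[p2]);d1=d1[0];d2=d2[0]
    A=np.c_[d1,-d2];k=np.linalg.lstsq(A,t2-t1,rcond=None)[0]
    a=t1+k[0]*d1;b=t2+k[1]*d2;return (a+b)/2,np.linalg.norm(a-b)
E
python3 - <<'E'
from h import *
S=cv2.imread("pics/scene0.png");T=cv2.imread("pics/top0.png")
a=cv2.resize(S[170:315,270:390],None,fx=4,fy=4,interpolation=2)
b=cv2.resize(T[140:290,270:450],None,fx=3.2,fy=3.2,interpolation=2)[:, :]
b=cv2.resize(b,(0,0),fx=.55*1.0,fy=.55)
h=max(a.shape[0],b.shape[0]);o=np.zeros((h,a.shape[1]+b.shape[1],3),np.uint8)
o[:a.shape[0],:a.shape[1]]=a;o[:b.shape[0],a.shape[1]:]=b;print(o.shape)
cv2.imwrite("pics/c1.png",o[:600])
C=cam("top")
print("tiles z.08",onz(C,[(297,203),(323,218),(348,233),(373,248)],.08).round(3).tolist())
print("ends",onz(C,[(306,158),(395,212)],.09).round(3).tolist())
print("bottle,tape,yellow",onz(C,[(410,277),(240,166),(432,213)],.05).round(3).tolist())
S_=cam("scene")
for t,s in zip([(297,203),(323,218),(348,233),(373,248)],[(310,190),(309,213),(307,236),(304,259)]): print([np.round(x,3).tolist() for x in tri(C,t,S_,s)])
E
```

```text
(580, 797, 3)
tiles z.08 [[0.476, -0.108, 0.08], [0.435, -0.177, 0.08], [0.394, -0.244, 0.08], [0.353, -0.31, 0.08]]
ends [[0.596, -0.133, 0.09], [0.449, -0.37, 0.09]]
bottle,tape,yellow [[0.269, -0.417, 0.05], [0.583, 0.05, 0.05], [0.446, -0.484, 0.05]]
[[0.475, -0.108, 0.084], 0.002]
[[0.435, -0.177, 0.075], 0.002]
[[0.393, -0.244, 0.07], 0.003]
[[0.35, -0.31, 0.074], 0.006]
```

View pics/c1.png

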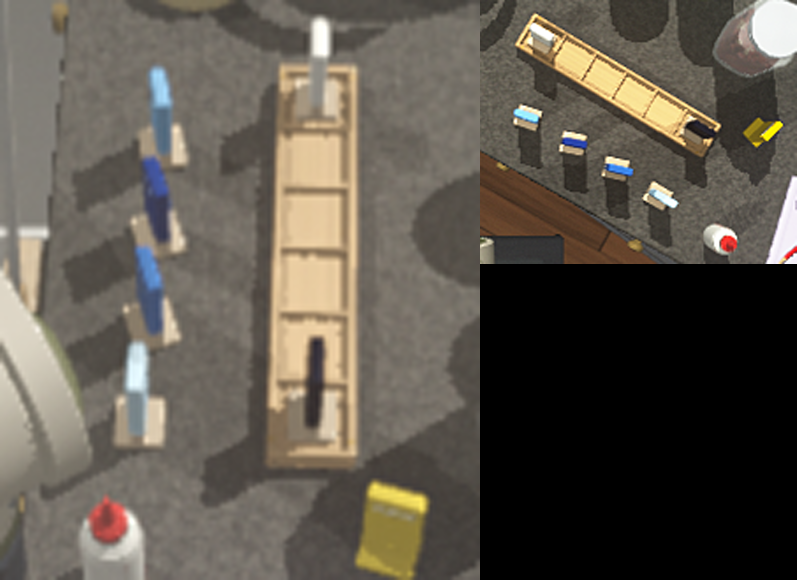

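The tiles, by scene pixel:
- Light: (310,190)
- Deep: (309,213)
- Mid: (307,236)
- Pale: (304,259)
- White end: (349,187), on the +y side
- Navy end: (348,265)

The yellow look-alike at (369,300) stays untouched, and the bottle nozzle is at (297,300). The triangulated tops are at about 0.075 m, which matches the 80 mm tiles. Next I'll bring the wrist camera over them.

Request:
jog_arm(hand=[0.06,0.06,0.06,0.06,0.06], travel=[[0.034,0.035,0.01],[0.034,0.035,0.01],[0.034,0.035,0.01],[0.034,0.035,0.01],[0.034,0.035,0.01]], yaw=[0.075,0.075,0.075,0.075,0.075], grip_force=30)

```text
time_s: 0.72
position: [0.3121, -0.3551, 0.2667]
tool_rot: [[0.804, 0.595, -0.0], [0.595, -0.804, 0.001], [0.0, -0.001, -1.0]]
ft_force: [0.9, -1.1, 0.3]
grip_width: 0.0601
gripper_force: 0.0
```

Request:
jog_arm(hand=[0.06,0.06,0.06,0.06,0.06], travel=[[0.034,0.035,0.007],[0.034,0.035,0.007],[0.034,0.035,0.007],[0.034,0.035,0.007],[0.034,0.035,0.007]], yaw=[0.075,0.075,0.075,0.075,0.075])

```text
time_s: 1.35
position: [0.4822, -0.1801, 0.3016]
tool_rot: [[0.53, 0.848, -0.0], [0.848, -0.53, 0.0], [-0.0, -0.001, -1.0]]
ft_force: [0.8, -0.9, 0.2]
grip_width: 0.06
gripper_force: 0.0
```

```bash
python3 - <<'E'
from h import *
s=env.observe();im=env.get_image("wrist")[:,:,::-1];cv2.imwrite("pics/w1.png",im)
np.savez("w1.npz",R=s["tool_rot"],p=s["position"]);print(s["position"],s["tool_rot"],s["time_s"],s["q"])
E
```

```text
[ 0.48215162 -0.18011405  0.3016178 ] [[ 5.29912002e-01  8.48052502e-01 -4.72488574e-04]
 [ 8.48052634e-01 -5.29911928e-01  2.79651733e-04]
 [-1.32179793e-05 -5.48885990e-04 -9.99999849e-01]] 1.35 [-3.36793619e+01  1.54631866e+01  6.98417175e+01 -1.68465316e-03
  9.47265090e+01 -1.67999072e+00]
```

View pics/w1.png

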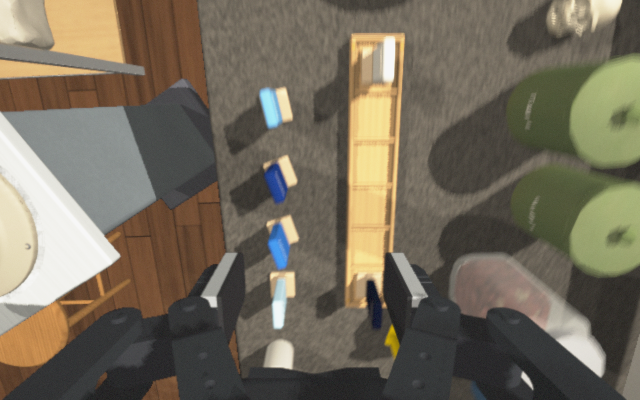

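The wrist view shows light at (270,107), deep (276,183), mid (279,245) and pale (279,302). The stand's corners are at (350,34), (405,34) and (347,306), with white at (385,60) and navy at (374,303). I'll take a second wrist view from nearer the tiles for heights.

Request:
jog_arm(hand=[0.05,0.05,0.05,0.05,0.05], travel=[[-0.01,0.015,-0.005],[-0.01,0.015,-0.005],[-0.01,0.015,-0.005],[-0.01,0.015,-0.005],[0,0,0]], yaw=[0,0,0,0,0])

```text
time_s: 2.02
position: [0.4408, -0.1209, 0.2815]
tool_rot: [[0.531, 0.847, -0.001], [0.847, -0.531, 0.0], [0.0, -0.001, -1.0]]
ft_force: [-0.1, -0.0, -0.8]
grip_width: 0.0501
gripper_force: 0.0
```

```bash
python3 - <<'E'
from h import *
s=env.observe();im=env.get_image("wrist")[:,:,::-1];cv2.imwrite("pics/w2.png",im)
np.savez("w2.npz",R=s["tool_rot"],p=s["position"]);print(s["position"])
a=cv2.imread("pics/w1.png")[80:335,245:410]; b=im[80:335,245:430]
o=np.hstack([cv2.resize(x,None,fx=2.27,fy=2.27,interpolation=2) for x in (a,b)]);print(o.shape)
cv2.imwrite("pics/c2.png",o[:600,:800])
E
```

```text
[ 0.44078163 -0.12087849  0.28148706]
(579, 795, 3)
```

View pics/c2.png

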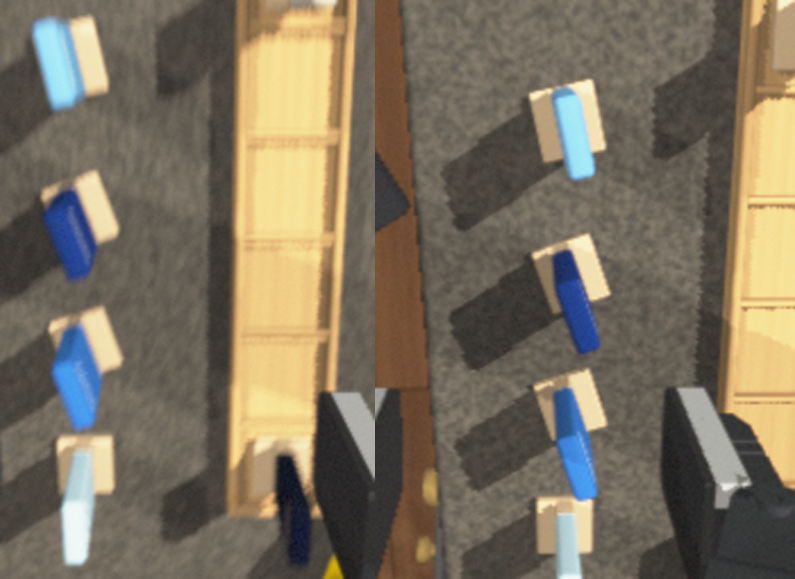

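```bash
cat > m.py <<'E'
from h import *
def wc(f):
    d=np.load(f);return cam("wrist",{"tool_rot":d["R"],"position":d["p"]})
C1,C2=wc("w1.npz"),wc("w2.npz")
f1=lambda p:np.array([245+p[0]/2.27,80+p[1]/2.27]); f2=lambda p:np.array([245+(p[0]-374.5)/2.27,80+p[1]/2.27])
T=dict(light=[(530,93),(592,80),(574,178),(595,176),(53,109),(75,104)],deep=[(533,254),(590,236),(583,352),(600,347),(73,278),(96,270)],
 mid=[(534,385),(592,369),(578,498),(597,495),(73,428),(97,424)],pale=[(537,498),(592,496),None,None,(63,561),(86,562)])
for n,v in T.items():
    a,b=onz(C2,[f2(v[0]),f2(v[1])],.007)[:,:2]
    e=b-a;w=np.linalg.norm(e);e/=w;y=np.array([e[1],-e[0]])  # toward image bottom (away from camera x)
    c=(a+b)/2+.019*y
    if v[2]:
        P,err=tri(C1,(f1(v[4])+f1(v[5]))/2,C2,(f2(v[2])+f2(v[3]))/2)
        q=onz(C2,[(f2(v[2])+f2(v[3]))/2],.08)[0,:2]
    else: P,err=None,0;q=onz(C1,[(f1(v[4])+f1(v[5]))/2],.08)[0,:2]
    print(n,"footw",w.round(4),"foot c",c.round(4),"blade end c",(q-.019*y).round(4),"end3d",None if P is None else P.round(4),round(err,4),"x-angle",np.degrees(np.arctan2(e[1],e[0])).round(1))
L1=[(248,30),(245,140),(240,240),(237,335)];L2=[(752,92),(747,200),(742,303),(735,400)]
print("fillets",[np.round(tri(C1,f1(p),C2,f2(q))[0],3).tolist() for p,q in zip(L1,L2)])
A=onz(C1,[f1(p) for p in L1],.019);B=onz(C1,[f1(p) for p in [(343,133),(337,240),(331,332)]],.019)
print(A.round(4).tolist(),B.round(4).tolist(),np.linalg.norm(np.diff(A,axis=0),axis=1))
print("corners",onz(C1,[(349,34),(405,34),f1((228,512))],.019).round(4).tolist())
E
python3 m.py
```

```text
light footw 0.0332 foot c [ 0.4726 -0.1068] blade end c [ 0.474  -0.1059] end3d [ 0.4679 -0.1225  0.0855] 0.0009 x-angle -20.4
deep footw 0.0332 foot c [ 0.4301 -0.1809] blade end c [ 0.4319 -0.1785] end3d [ 0.429  -0.1962  0.0793] 0.0039 x-angle -13.9
mid footw 0.0352 foot c [ 0.389  -0.2491] blade end c [ 0.3896 -0.2466] end3d [ 0.3849 -0.2648  0.0795] 0.0011 x-angle -15.4
pale footw 0.0337 foot c [ 0.3439 -0.3158] blade end c [ 0.3444 -0.314 ] end3d None 0 x-angle -29.7
fillets [[0.562, -0.142, 0.018], [0.532, -0.19, 0.022], [0.503, -0.232, 0.038], [0.474, -0.277, 0.042]]
[[0.5633, -0.1411, 0.019], [0.533, -0.19, 0.019], [0.5023, -0.237, 0.019], [0.472, -0.2856, 0.019]] [[0.5802, -0.2149, 0.019], [0.5489, -0.2661, 0.019], [0.5196, -0.3131, 0.019]] [0.05754118 0.05616832 0.05723384]
corners [[0.5909, -0.0816, 0.019], [0.6455, -0.1154, 0.019], [0.4074, -0.3851, 0.019]]
```

The heights agree with the text: blade ends at about 0.08 m, foot 33–35 mm, fillet pitch about 57 mm. The stand centre is (0.5257, -0.2505) and its x-axis is at -31.6°. The bay targets are:
- Pale: (0.571, -0.176)
- Light: (0.541, -0.226)
- Mid: (0.510, -0.275)
- Deep: (0.480, -0.325)

I'll pick the light tile first.

Request:
jog_arm(hand=[0.05,0.05,0.05,0.05,0.05], travel=[[0.011,0.005,-0.03],[0.011,0.005,-0.03],[0.0105,0.0045,-0.03],[0,0,-0.03],[0,0,-0.02]], yaw=[0.1,0.1,0,0,0])

```text
time_s: 2.7
position: [0.4741, -0.1076, 0.1402]
tool_rot: [[0.354, 0.935, -0.001], [0.935, -0.354, 0.0], [0.0, -0.001, -1.0]]
ft_force: [-0.5, -0.1, 0.6]
grip_width: 0.0502
gripper_force: 0.0
```

```bash
python3 - <<'E'
from h import *
s=env.observe();im=env.get_image("wrist")[:,:,::-1];cv2.imwrite("pics/w3.png",im)
print(s["position"],s["tool_rot"].round(3).tolist())
E
```

```text
[ 0.47407048 -0.10758922  0.14017769] [[0.354, 0.935, -0.001], [0.935, -0.354, 0.0], [0.0, -0.001, -1.0]]
```

View pics/w3.png

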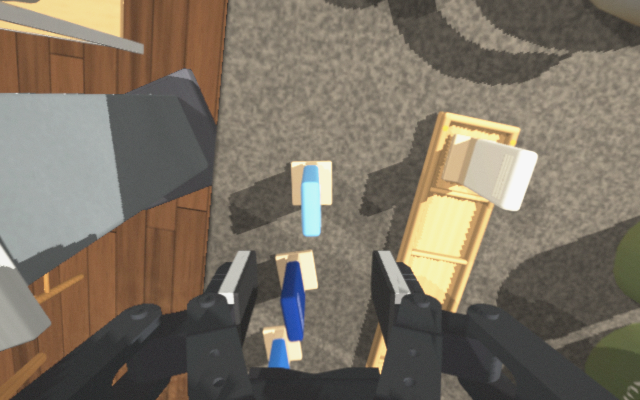

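The close view confirms it: the light blade's top at (312,210) is centred between the fingers and square to them. Descending to grasp.

Request:
jog_arm(hand=[0.05,0.05,0.05,0.0,0.0], travel=[[0,0,-0.04],[0,0,-0.042],[0,0,0],[0,0,0],[0,0,0]], yaw=[0,0,0,0,0])

```text
time_s: 3.38
position: [0.4747, -0.1075, 0.0612]
tool_rot: [[0.353, 0.936, 0.003], [0.936, -0.353, -0.001], [-0.0, 0.003, -1.0]]
ft_force: [0.6, 0.6, 0.5]
grip_width: 0.0142
gripper_force: 0.0
```

Request:
jog_arm(hand=[0.0,0.0,0.0,0.0,0.0], travel=[[0,0,0],[0,0,0.03],[0,0,0.03],[0,0,0.03],[0,0,0]], yaw=[0,0,0,0,0])

```text
time_s: 4.0
position: [0.4747, -0.1074, 0.152]
tool_rot: [[0.353, 0.936, 0.005], [0.936, -0.353, -0.002], [-0.001, 0.005, -1.0]]
ft_force: [0.3, 0.4, 0.0]
grip_width: 0.0105
gripper_force: 29.9
```

Request:
jog_arm(hand=[0.0,0.0,0.0,0.0,0.0], travel=[[0.022,-0.039,0],[0.022,-0.039,0],[0.022,-0.04,0],[0,0,0],[0,0,0]], yaw=[-0.064,-0.064,-0.062,0,0])

```text
time_s: 4.62
position: [0.5392, -0.2244, 0.1487]
tool_rot: [[0.523, 0.852, -0.002], [0.852, -0.523, 0.001], [0.0, -0.002, -1.0]]
ft_force: [0.1, 0.1, -0.8]
grip_width: 0.0107
gripper_force: 29.9
```

```bash
python3 - <<'E'
from h import *
s=env.observe();im=env.get_image("wrist")[:,:,::-1];cv2.imwrite("pics/w4.png",im)
np.savez("w4.npz",R=s["tool_rot"],p=s["position"])
print(s["position"],s["tool_rot"].round(3).tolist())
E
```

```text
[ 0.53920112 -0.22444946  0.14869383] [[0.523, 0.852, -0.002], [0.852, -0.523, 0.001], [0.0, -0.002, -1.0]]
```

View pics/w4.png

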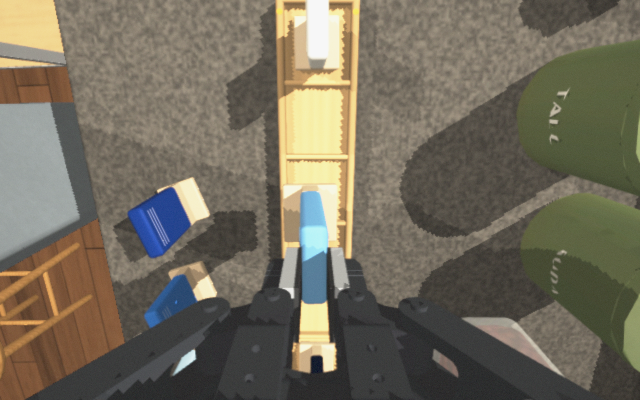

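The light tile is held squarely. The bay fillets show at rows 83, 156 and 222, with the inner lips at columns ~286 and ~350. I'll refine the bay position from these.

```bash
python3 - <<'E'
from m import *
C=wc("w4.npz")
P=onz(C,[(285,83),(351,83),(286,156),(349,156),(278,100),(359,100),(341,222)],.019);print(P.round(4).tolist())
u=np.array([.524,.8517])
for a,b,k in((0,1,.116),(2,3,.058)):
    m=(P[a]+P[b])[:2]/2; print("inner width",np.linalg.norm(P[a]-P[b]).round(4),"centre est",(m-k*u).round(4),"light bay",(m-(k-.029)*u).round(4))
print("outer w",np.linalg.norm(P[4]-P[5]), "f0 along",(P[6,:2]-P[3,:2])@u)
d=P[2]-P[0]+P[3]-P[1];print("dir",np.degrees(np.arctan2(d[1],d[0])))
E
```

```text
light footw 0.0332 foot c [ 0.4726 -0.1068] blade end c [ 0.474  -0.1059] end3d [ 0.4679 -0.1225  0.0855] 0.0009 x-angle -20.4
deep footw 0.0332 foot c [ 0.4301 -0.1809] blade end c [ 0.4319 -0.1785] end3d [ 0.429  -0.1962  0.0793] 0.0039 x-angle -13.9
mid footw 0.0352 foot c [ 0.389  -0.2491] blade end c [ 0.3896 -0.2466] end3d [ 0.3849 -0.2648  0.0795] 0.0011 x-angle -15.4
pale footw 0.0337 foot c [ 0.3439 -0.3158] blade end c [ 0.3444 -0.314 ] end3d None 0 x-angle -29.7
fillets [[0.562, -0.142, 0.018], [0.532, -0.19, 0.022], [0.503, -0.232, 0.038], [0.474, -0.277, 0.042]]
[[0.5632, -0.1411, 0.019], [0.5329, -0.19, 0.019], [0.5023, -0.237, 0.019], [0.472, -0.2856, 0.019]] [[0.5802, -0.2149, 0.019], [0.5489, -0.2661, 0.019], [0.5196, -0.3131, 0.019]] [0.05754124 0.05616853 0.05723421]
corners [[0.5909, -0.0816, 0.019], [0.6455, -0.1154, 0.019], [0.4074, -0.3851, 0.019]]
[[0.5628, -0.1427, 0.019], [0.6063, -0.1693, 0.019], [0.5327, -0.1908, 0.019], [0.5766, -0.2177, 0.019], [0.5512, -0.1505, 0.019], [0.6053, -0.1836, 0.019], [0.5422, -0.2637, 0.019]]
inner width 0.051 centre est [ 0.5237 -0.2548] light bay [ 0.5389 -0.2301]
inner width 0.0515 centre est [ 0.5243 -0.2537] light bay [ 0.5395 -0.229 ]
outer w 0.06341796713793818 f0 along -0.05722042230936314
dir -121.72384101653996
```

Request:
jog_arm(hand=[0.0,0.0,0.0,0.0,0.0], travel=[[0,-0.0045,0],[0,0,-0.025],[0,0,-0.025],[0,0,-0.02],[0,0,0]], yaw=[0,0,0,0,0])

```text
time_s: 5.3
position: [0.5391, -0.2289, 0.0787]
tool_rot: [[0.523, 0.852, -0.002], [0.852, -0.523, 0.002], [0.0, -0.003, -1.0]]
ft_force: [-0.0, 0.3, -0.4]
grip_width: 0.0108
gripper_force: 29.9
```

Request:
jog_arm(hand=[0.0,0.0,0.0,0.0,0.0], travel=[[0,0,-0.002],[0,0,-0.002],[0,0,-0.002],[0,0,-0.001],[0,0,0]], yaw=[0,0,0,0,0])

```text
time_s: 5.92
position: [0.5398, -0.2295, 0.0726]
tool_rot: [[0.524, 0.852, -0.0], [0.852, -0.524, 0.0], [-0.0, -0.0, -1.0]]
ft_force: [0.3, -0.4, -0.0]
grip_width: 0.0107
gripper_force: 29.9
```

Request:
jog_arm(hand=[0.0,0.0,0.0,0.0,0.0], travel=[[0,0,-0.001],[0,0,-0.001],[0,0,-0.001],[0,0,0],[0,0,0]], yaw=[0,0,0,0,0])

```text
time_s: 6.55
position: [0.5406, -0.2301, 0.0722]
tool_rot: [[0.523, 0.852, 0.003], [0.852, -0.523, -0.002], [-0.0, 0.004, -1.0]]
ft_force: [-3.0, 2.2, 18.2]
grip_width: 0.0106
gripper_force: 32.1
```

Floor contact at the expected height. Releasing.

Request:
jog_arm(hand=[0.0,0.05,0.05,0.05,0.05], travel=[[0,0,0.002],[0,0,0],[0,0,0],[0,0,0.02],[0,0,0.05]], yaw=[0,0,0,0,0])

```text
time_s: 7.18
position: [0.5388, -0.229, 0.1402]
tool_rot: [[0.524, 0.852, -0.005], [0.852, -0.524, 0.003], [0.0, -0.006, -1.0]]
ft_force: [-0.1, -0.6, 0.4]
grip_width: 0.0498
gripper_force: 0.0
```

Request:
jog_arm(hand=[0.05,0.05,0.05,0.05,0.05], travel=[[-0.027,0.012,0.005],[-0.027,0.012,0],[-0.027,0.012,0],[-0.027,0.013,0],[0,0,0]], yaw=[0.075,0.075,0.075,0.075,0])

```text
time_s: 7.8
position: [0.4307, -0.1798, 0.1468]
tool_rot: [[0.248, 0.969, -0.001], [0.969, -0.248, 0.0], [0.0, -0.001, -1.0]]
ft_force: [-0.1, -0.0, 0.7]
grip_width: 0.0501
gripper_force: 0.0
```

```bash
python3 - <<'E'
from h import *
s=env.observe();im=env.get_image("wrist")[:,:,::-1];cv2.imwrite("pics/w5.png",im)
np.savez("w5.npz",R=s["tool_rot"],p=s["position"])
print(s["position"],s["tool_rot"].round(3).tolist())
E
```

```text
[ 0.43068452 -0.17982111  0.14675065] [[0.248, 0.969, -0.001], [0.969, -0.248, 0.0], [0.0, -0.001, -1.0]]
```

View pics/w5.png

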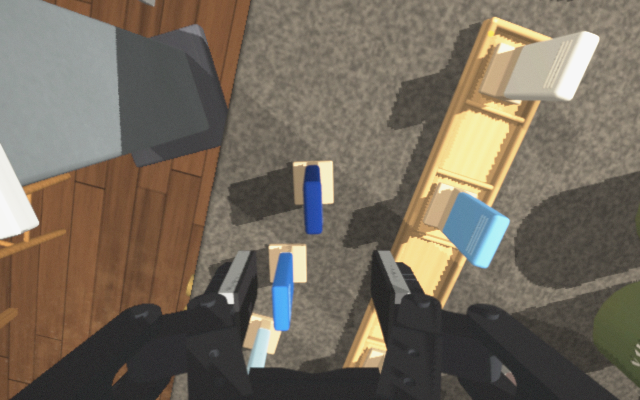

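The deep tile is centred with its top at (313,208), and the light tile stands cleanly in its bay at (475,225).

Request:
jog_arm(hand=[0.05,0.05,0.05,0.0,0.0], travel=[[0,0,-0.04],[0,0,-0.045],[0,0,0],[0,0,0],[0,0,0]], yaw=[0,0,0,0,0])

```text
time_s: 8.48
position: [0.4327, -0.1811, 0.0631]
tool_rot: [[0.248, 0.969, 0.002], [0.969, -0.248, -0.002], [-0.001, 0.003, -1.0]]
ft_force: [-0.3, -0.7, -0.4]
grip_width: 0.0142
gripper_force: 0.1
```

Request:
jog_arm(hand=[0.0,0.0,0.0,0.0,0.0], travel=[[0,0,0],[0,0,0],[0,0,0.04],[0,0,0.05],[0,0,0]], yaw=[0,0,0,0,0])

```text
time_s: 9.1
position: [0.4332, -0.1815, 0.1552]
tool_rot: [[0.248, 0.969, 0.007], [0.969, -0.248, -0.005], [-0.003, 0.008, -1.0]]
ft_force: [-0.7, -0.7, -2.0]
grip_width: 0.0102
gripper_force: 29.4
```

Request:
jog_arm(hand=[0.0,0.0,0.0,0.0,0.0], travel=[[0.011,-0.0365,0.005],[0.011,-0.0365,0],[0.011,-0.0365,0],[0.012,-0.0365,0],[0,0,0]], yaw=[-0.075,-0.075,-0.075,-0.075,0])

```text
time_s: 9.72
position: [0.4767, -0.3283, 0.1553]
tool_rot: [[0.526, 0.851, -0.001], [0.851, -0.526, 0.001], [0.0, -0.001, -1.0]]
ft_force: [0.2, -0.0, -1.0]
grip_width: 0.0106
gripper_force: 29.4
```

```bash
python3 - <<'E'
from h import *
s=env.observe();im=env.get_image("wrist")[:,:,::-1];cv2.imwrite("pics/w6.png",im)
np.savez("w6.npz",R=s["tool_rot"],p=s["position"])
print(s["position"],s["tool_rot"].round(3).tolist())
E
```

```text
[ 0.47672962 -0.32828283  0.15526473] [[0.526, 0.851, -0.001], [0.851, -0.526, 0.001], [0.0, -0.001, -1.0]]
```

View pics/w6.png

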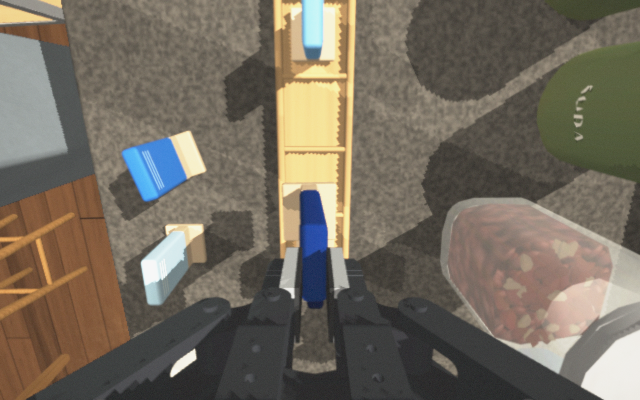

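Light is centred in its bay. Fillets show at rows 77, 150 and 214, and the inner lips at columns ~283 and ~347.

```bash
python3 - <<'E'
from h import *
d=np.load("w6.npz");C=cam("wrist",{"tool_rot":d["R"],"position":d["p"]})
P=onz(C,[(283,77),(347,77),(284,150),(346,150)],.019)[:,:2]
u=np.array([.524,.8517])
for a,b,k in((0,1,0),(2,3,-.058)):
    m=(P[a]+P[b])/2; print(np.linalg.norm(P[a]-P[b]).round(4),"centre",(m-k*u).round(4),"deep bay",(m-(k+.087)*u).round(4))
E
```

```text
0.0504 centre [ 0.5229 -0.2548] deep bay [ 0.4773 -0.3289]
0.0516 centre [ 0.5231 -0.2544] deep bay [ 0.4775 -0.3285]
```

Request:
jog_arm(hand=[0.0,0.0,0.0,0.0,0.0], travel=[[0.001,0,-0.025],[0,0,-0.025],[0,0,-0.025],[0,0,-0.002],[0,0,0]], yaw=[0,0,0,0,0])

```text
time_s: 10.4
position: [0.478, -0.3262, 0.0804]
tool_rot: [[0.523, 0.852, 0.001], [0.852, -0.523, -0.001], [-0.0, 0.001, -1.0]]
ft_force: [1.0, 0.2, 0.5]
grip_width: 0.0104
gripper_force: 29.4
```

Request:
jog_arm(hand=[0.0,0.0,0.0,0.0,0.0], travel=[[0,0,-0.001],[0,0,-0.001],[0,0,-0.001],[0,0,0],[0,0,0]], yaw=[0,0,0,0,0])

```text
time_s: 11.02
position: [0.4778, -0.3266, 0.0766]
tool_rot: [[0.524, 0.852, -0.0], [0.852, -0.524, -0.0], [-0.0, 0.0, -1.0]]
ft_force: [-0.0, -0.6, -1.5]
grip_width: 0.0107
gripper_force: 29.4
```

Request:
jog_arm(hand=[0.0,0.0,0.0,0.0,0.0], travel=[[0,-0.001,-0.001],[0,0,-0.001],[0,0,-0.001],[0,0,0],[0,0,0]], yaw=[0,0,0,0,0])

```text
time_s: 11.65
position: [0.4779, -0.3277, 0.0741]
tool_rot: [[0.523, 0.852, 0.001], [0.852, -0.523, -0.001], [-0.0, 0.001, -1.0]]
ft_force: [-0.7, 0.2, 5.7]
grip_width: 0.0105
gripper_force: 30.2
```

Request:
jog_arm(hand=[0.05,0.05,0.05,0.05,0.05], travel=[[0,0,0],[0,0,0],[0,0,0],[0,0,0.02],[0,0,0.055]], yaw=[0,0,0,0,0])

```text
time_s: 12.28
position: [0.4769, -0.3267, 0.1472]
tool_rot: [[0.524, 0.852, -0.004], [0.852, -0.524, 0.004], [0.002, -0.006, -1.0]]
ft_force: [-0.0, -0.3, 0.2]
grip_width: 0.0501
gripper_force: 0.0
```

```bash
python3 - <<'E'
from h import *
s=env.observe();print(s["position"])
d=np.load("w5.npz");C=cam("wrist",{"tool_rot":d["R"],"position":d["p"]})
a,b=onz(C,[(269,247),(306,244)],.007)[:,:2];e=(b-a)/np.linalg.norm(b-a);y=np.array([e[1],-e[0]])
print("mid foot c",(a+b)/2+.019*y,np.linalg.norm(b-a),np.degrees(np.arctan2(e[1],e[0])))
t=onz(C,[(282,329)],.08)[0,:2];print("blade c",t-.019*y)
d=np.load("w6.npz");C=cam("wrist",{"tool_rot":d["R"],"position":d["p"]})
a,b=onz(C,[(166,225),(203,225)],.007)[:,:2];e=(b-a)/np.linalg.norm(b-a);y=np.array([e[1],-e[0]])
print("pale foot c",(a+b)/2+.019*y,np.linalg.norm(b-a),np.degrees(np.arctan2(e[1],e[0])))
E
```

```text
[ 0.47685039 -0.32665731  0.14718163]
mid foot c [ 0.38975335 -0.24904984] 0.0339303041047401 -9.30551702277832
blade c [ 0.38744571 -0.24599979]
pale foot c [ 0.34303936 -0.31710801] 0.03437814948096408 -31.584056318846965
```

Request:
jog_arm(hand=[0.05,0.05,0.05,0.05,0.05], travel=[[-0.022,0.0197,0],[-0.022,0.0197,0],[-0.022,0.0197,0],[-0.022,0.0197,0],[0,0,0]], yaw=[0.08,0.08,0.08,0.08,0])

```text
time_s: 12.9
position: [0.3889, -0.2477, 0.1489]
tool_rot: [[0.229, 0.973, -0.0], [0.973, -0.229, 0.0], [0.0, -0.0, -1.0]]
ft_force: [1.1, -0.3, -0.1]
grip_width: 0.0501
gripper_force: 0.0
```

```bash
python3 - <<'E'
from h import *
s=env.observe();im=env.get_image("wrist")[:,:,::-1];cv2.imwrite("pics/w7.png",im)
np.savez("w7.npz",R=s["tool_rot"],p=s["position"])
print(s["position"],s["tool_rot"].round(3).tolist())
E
```

```text
[ 0.38890599 -0.24769584  0.14886032] [[0.229, 0.973, -0.0], [0.973, -0.229, 0.0], [0.0, -0.0, -1.0]]
```

View pics/w7.png

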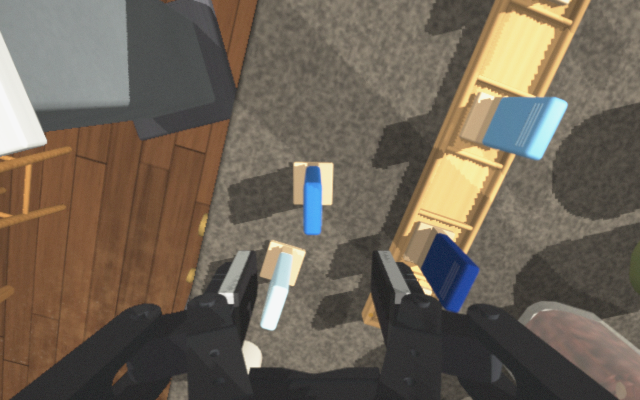

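The mid blade is centred at (313,208), and the light and deep tiles stand in their bays. Grasping mid.

Request:
jog_arm(hand=[0.05,0.05,0.05,0.0,0.0], travel=[[0,0,-0.043],[0,0,-0.044],[0,0,0],[0,0,0],[0,0,0]], yaw=[0,0,0,0,0])

```text
time_s: 13.58
position: [0.3906, -0.2495, 0.0631]
tool_rot: [[0.229, 0.973, 0.002], [0.973, -0.229, -0.002], [-0.002, 0.002, -1.0]]
ft_force: [-0.3, -0.6, -0.6]
grip_width: 0.0141
gripper_force: 0.1
```

Request:
jog_arm(hand=[0.0,0.0,0.0,0.0,0.0], travel=[[0,0,0],[0,0,0],[0,0,0.045],[0,0,0.055],[0,0,0.01]], yaw=[0,0,0,0,0])

```text
time_s: 14.2
position: [0.3907, -0.2496, 0.1752]
tool_rot: [[0.229, 0.973, 0.005], [0.973, -0.229, -0.005], [-0.004, 0.006, -1.0]]
ft_force: [0.0, -0.3, -1.1]
grip_width: 0.0108
gripper_force: 29.5
```

Request:
jog_arm(hand=[0.0,0.0,0.0,0.0,0.0], travel=[[0.0295,-0.0073,0],[0.0295,-0.0073,0],[0.0295,-0.0073,0],[0.0295,-0.0073,0],[0,0,0]], yaw=[-0.08,-0.08,-0.08,-0.08,0])

```text
time_s: 14.82
position: [0.5086, -0.2779, 0.1703]
tool_rot: [[0.523, 0.852, -0.001], [0.852, -0.523, 0.001], [0.0, -0.001, -1.0]]
ft_force: [-0.3, 0.1, -0.7]
grip_width: 0.0106
gripper_force: 29.5
```

Request:
jog_arm(hand=[0.0,0.0,0.0,0.0,0.0], travel=[[0,0,0],[0,0,-0.02],[0,0,-0.02],[0,0,-0.02],[0,0,0]], yaw=[0,0,0,0,0])

```text
time_s: 15.45
position: [0.5065, -0.2773, 0.1107]
tool_rot: [[0.523, 0.852, -0.003], [0.852, -0.523, 0.002], [0.0, -0.003, -1.0]]
ft_force: [-0.2, -0.3, -0.8]
grip_width: 0.0104
gripper_force: 29.5
```

Request:
jog_arm(hand=[0.0,0.0,0.0,0.0,0.0], travel=[[0.001,-0.001,-0.015],[0,0,-0.014],[0,0,-0.003],[0,0,-0.002],[0,0,0]], yaw=[0,0,0,0,0])

```text
time_s: 16.08
position: [0.5089, -0.279, 0.0778]
tool_rot: [[0.524, 0.852, 0.0], [0.852, -0.524, -0.0], [-0.0, 0.0, -1.0]]
ft_force: [0.2, 0.1, -1.5]
grip_width: 0.01
gripper_force: 29.5
```

Request:
jog_arm(hand=[0.0,0.0,0.0,0.0,0.0], travel=[[0,0,-0.001],[0,0,-0.001],[0,0,0],[0,0,0],[0,0,0]], yaw=[0,0,0,0,0])

```text
time_s: 16.7
position: [0.5088, -0.2789, 0.0757]
tool_rot: [[0.524, 0.852, 0.0], [0.852, -0.524, -0.0], [-0.0, 0.0, -1.0]]
ft_force: [0.2, -0.6, -1.1]
grip_width: 0.0103
gripper_force: 29.5
```

Request:
jog_arm(hand=[0.0,0.0,0.0,0.0,0.0], travel=[[0,0,-0.001],[0,0,-0.001],[0,0,0],[0,0,0],[0,0,0]], yaw=[0,0,0,0,0])

```text
time_s: 17.32
position: [0.509, -0.2791, 0.0741]
tool_rot: [[0.524, 0.852, 0.001], [0.852, -0.524, -0.001], [-0.0, 0.001, -1.0]]
ft_force: [-1.1, 0.7, 5.5]
grip_width: 0.0103
gripper_force: 30.4
```

Request:
jog_arm(hand=[0.05,0.05,0.05,0.05,0.05], travel=[[0,0,0],[0,0,0],[0,0,0],[0,0,0.02],[0,0,0.055]], yaw=[0,0,0,0,0])

```text
time_s: 17.95
position: [0.5078, -0.2782, 0.1472]
tool_rot: [[0.524, 0.852, -0.005], [0.852, -0.524, 0.004], [0.001, -0.006, -1.0]]
ft_force: [0.5, 0.3, 0.1]
grip_width: 0.05
gripper_force: 0.0
```

Request:
jog_arm(hand=[0.05,0.05,0.05,0.05,0.05], travel=[[-0.041,-0.0094,0],[-0.041,-0.0094,0],[-0.041,-0.0094,0],[-0.042,-0.0093,0],[0,0,0]], yaw=[0,0,0,0.02,0])

```text
time_s: 18.58
position: [0.342, -0.3168, 0.1488]
tool_rot: [[0.509, 0.861, -0.0], [0.861, -0.509, 0.0], [-0.0, -0.0, -1.0]]
ft_force: [0.0, 0.2, 0.3]
grip_width: 0.0499
gripper_force: 0.0
```

```bash
python3 - <<'E'
from h import *
s=env.observe();im=env.get_image("wrist")[:,:,::-1];cv2.imwrite("pics/w8.png",im)
print(s["position"],s["tool_rot"].round(3).tolist())
E
```

```text
[ 0.34202015 -0.31679949  0.14877094] [[0.509, 0.861, -0.0], [0.861, -0.509, 0.0], [-0.0, -0.0, -1.0]]
```

View pics/w8.png

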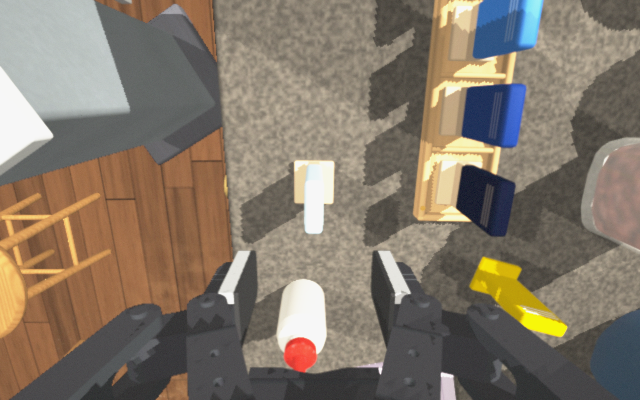

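The pale blade is centred at (314,208). The bottle (300,320) is about 10 cm clear and the yellow tile isn't involved. Grasping.

Request:
jog_arm(hand=[0.05,0.05,0.05,0.0,0.0], travel=[[0,0,-0.043],[0,0,-0.044],[0,0,0],[0,0,0],[0,0,0]], yaw=[0,0,0,0,0])

```text
time_s: 19.25
position: [0.3445, -0.3171, 0.0631]
tool_rot: [[0.506, 0.862, 0.002], [0.862, -0.506, -0.003], [-0.001, 0.003, -1.0]]
ft_force: [-0.1, 0.1, -0.2]
grip_width: 0.0143
gripper_force: 0.0
```

Request:
jog_arm(hand=[0.0,0.0,0.0,0.0,0.0], travel=[[0,0,0],[0,0,0],[0,0,0.05],[0,0,0.055],[0,0,0.03]], yaw=[0,0,0,0,0])

```text
time_s: 19.88
position: [0.3441, -0.3168, 0.2]
tool_rot: [[0.506, 0.862, 0.003], [0.862, -0.506, -0.004], [-0.002, 0.004, -1.0]]
ft_force: [-0.2, -1.0, -1.3]
grip_width: 0.01
gripper_force: 29.4
```

Request:
jog_arm(hand=[0.0,0.0,0.0,0.0,0.0], travel=[[0.045,0.0274,0],[0.045,0.0274,0],[0.045,0.0274,0],[0.045,0.0274,0],[0.045,0.0274,0]], yaw=[-0.02,0,0,0,0])

```text
time_s: 20.5
position: [0.5701, -0.1783, 0.1974]
tool_rot: [[0.524, 0.852, 0.001], [0.852, -0.524, -0.001], [-0.0, 0.001, -1.0]]
ft_force: [0.2, -1.2, 0.6]
grip_width: 0.0106
gripper_force: 29.4
```

Request:
jog_arm(hand=[0.0,0.0,0.0,0.0,0.0], travel=[[0,0,0],[0,0,-0.01],[0,0,-0.02],[0,0,-0.01],[0,0,0]], yaw=[0,0,0,0,0])

```text
time_s: 21.12
position: [0.568, -0.1799, 0.1562]
tool_rot: [[0.524, 0.851, -0.001], [0.851, -0.524, 0.001], [-0.0, -0.001, -1.0]]
ft_force: [-0.1, 0.2, -0.9]
grip_width: 0.0103
gripper_force: 29.5
```

```bash
python3 - <<'E'
from h import *
s=env.observe();im=env.get_image("wrist")[:,:,::-1];cv2.imwrite("pics/w9.png",im)
print(s["position"],s["tool_rot"].round(3).tolist())
E
```

```text
[ 0.56804583 -0.17986825  0.15617724] [[0.524, 0.851, -0.001], [0.851, -0.524, 0.001], [-0.0, -0.001, -1.0]]
```

View pics/w9.png

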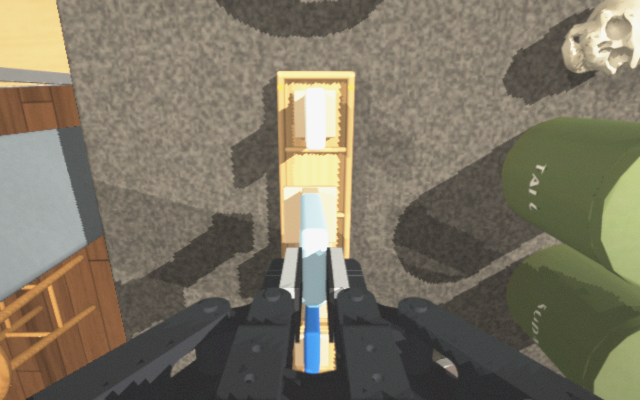

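The view matches the earlier placements, with fillets at rows 149 and 214 and white at (315,118) clear. Lowering.

Request:
jog_arm(hand=[0.0,0.0,0.0,0.0,0.0], travel=[[0.001,0,-0.025],[0,0,-0.025],[0,0,-0.023],[0,0,-0.005],[0,0,0]], yaw=[0,0,0,0,0])

```text
time_s: 21.8
position: [0.5701, -0.1797, 0.0795]
tool_rot: [[0.524, 0.852, 0.001], [0.852, -0.524, -0.001], [0.0, 0.001, -1.0]]
ft_force: [0.2, 0.5, -0.5]
grip_width: 0.0103
gripper_force: 29.5
```

Request:
jog_arm(hand=[0.0,0.0,0.0,0.0,0.0], travel=[[0,0,-0.001],[0,0,-0.001],[0,0,0],[0,0,0],[0,0,0]], yaw=[0,0,0,0,0])

```text
time_s: 22.42
position: [0.5698, -0.1794, 0.0767]
tool_rot: [[0.524, 0.852, 0.0], [0.852, -0.524, 0.0], [0.0, 0.0, -1.0]]
ft_force: [-0.4, 0.9, -0.9]
grip_width: 0.0105
gripper_force: 29.5
```

Request:
jog_arm(hand=[0.0,0.0,0.0,0.0,0.0], travel=[[0,0,-0.001],[0,0,-0.001],[0,0,-0.001],[0,0,0],[0,0,0]], yaw=[0,0,0,0,0])

```text
time_s: 23.05
position: [0.57, -0.1795, 0.0742]
tool_rot: [[0.524, 0.852, 0.001], [0.852, -0.524, -0.0], [0.0, 0.001, -1.0]]
ft_force: [-1.2, 0.8, 6.2]
grip_width: 0.0104
gripper_force: 30.3
```

Request:
jog_arm(hand=[0.05,0.05,0.05,0.05,0.05], travel=[[0,0,0],[0,0,0],[0,0,0],[0,0,0.02],[0,0,0.055]], yaw=[0,0,0,0,0])

```text
time_s: 23.68
position: [0.5686, -0.1789, 0.1471]
tool_rot: [[0.524, 0.852, -0.005], [0.852, -0.524, 0.003], [-0.0, -0.006, -1.0]]
ft_force: [0.8, 0.0, 0.8]
grip_width: 0.0505
gripper_force: 0.0
```

Request:
jog_arm(hand=[0.05,0.05,0.05,0.05,0.05], travel=[[-0.01,-0.01,0.05],[-0.01,-0.01,0.05],[-0.01,-0.01,0.04],[0,0,0],[0,0,0]], yaw=[0,0,0,0,0])

```text
time_s: 24.3
position: [0.5396, -0.2092, 0.2877]
tool_rot: [[0.524, 0.852, -0.001], [0.852, -0.524, 0.001], [0.0, -0.002, -1.0]]
ft_force: [0.2, 0.1, -0.8]
grip_width: 0.0503
gripper_force: 0.0
```

```bash
python3 - <<'E'
from h import *
im=env.get_image("wrist")[:,:,::-1];cv2.imwrite("pics/w10.png",im);print(env.observe()["position"])
E
```

```text
[ 0.53957512 -0.20908407  0.28724296]
```

View pics/w10.png

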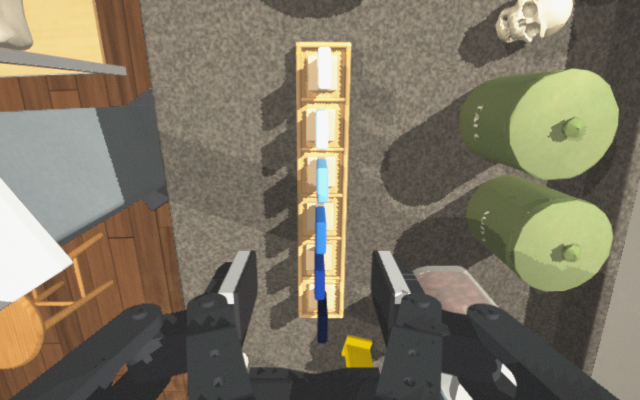

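All six tiles stand in one row in the bays: white (324,70), pale (322,128), light (322,178), mid (321,230), deep (320,270), navy (323,315). They are squarely placed and the gripper is clear, so I'm handing in.

```bash
python3 -c "
from rig import env
print(env.close_job())"
```

```text
the job is handed in; nothing more can be done
None
```

The four blends stand in order (pale, light, mid, deep) between the white and navy tiles, and I handed the job in at about 24 s; the last wrist picture shows all six square in their bays, but the hand-in gave back no verdict.

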